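# Set out the curry spices on the board

### The arm

A 6-joint arm with a two-finger parallel gripper is mounted at the origin on a cart in front of the work surface, level with it; the furniture and walls round the work are solid. World frame = base frame: x ahead of the robot, y to its left, z up, the work surface at z = 0. Lengths are in m, angles in degrees, forces in N, time in s.
With the tool pointing down it reaches from about 0.4 to 0.825 m from the base axis. Payload 7 kg.
Tool frame: the origin (TCP) lies on the centre line of the jaws, within the pads' length; the fingertips stand 19 mm ahead of it and the grasp point (between the pads) is the TCP (r.tip_extent is the distance from the TCP to the fingertips, in m); z points along the fingers, y is the line along which they close (so a half turn about z gives the same grasp; the last joint's range is limited). The gripper opens to 88 mm and grips with 3 to 60 N. Pads are 19 mm wide; open, the fingers measure 130 mm over their backs; the gripper's body (78 mm by 193 mm) begins 47 mm behind the grasp point.
Start: joints at [-54.081, 20.546, 0.682, 0, -70.136, -16.507], TCP at [0.224, -0.637, 0.246] pointing down, gripper open.
Joint ranges: [-176.03, 176.03], [-82.01, 121.73], [-58.28, 71.71], [-173.87, 95.51], [-174.79, -0.11], [-173.66, 173.66]. Speed limits (degrees/s): [136.94, 136.94, 172.46, 180, 180, 180].

### API

Orientations are given as [roll, pitch, yaw] about the fixed x, y, z axes, in that order (R = Rz(yaw) Ry(pitch) Rx(roll)).
In Python, from plant import r gives the robot as it stands. The module is installed in compiled form; this text tells all that it offers.
- The arm moves only by the tool jog_arm, never from a script. Its argument "deltas" is a list that holds one entry, the list of rows, each a list of 5 numbers: the opening, from -1 (shut) to 1 (fully open), then the shift along the world's x, y, z in cm, then the turn about the world's z in rad. In form: [[[claw, dx, dy, dz, turn], ...]]. A call has 1 to 8 rows; each row shifts and turns the commanded pose from where the row before left it; what a row does not reach is not made up. A row lasts 1/8 s, in which the tool goes at most 62.5 mm and 10.7 degrees, less where a joint would pass 70% of its speed; a pose out of reach is approached as far as the arm can. A call with a gripper value outside its range is refused whole. The fingers move at their own pace and stop on an object; "force" is the grip in N (left out, the last holds). Time passes only in rows, so rows that do not move let the fingers close. It gives the time, the measured TCP pose, the force, the opening and the grip force at its end, in the units of the state.
- r.get_state(): the state, without advancing time (a new reading comes with each control period).
- r.capture(name): name is "scene" or "top" or "wrist"; returns the picture (480x640x3 uint8, blue, green, red); there is no depth.
- r.camera_info(name): a dict with "fx", "fy", "cx", "cy" (pixels), "view" (4x4, takes a point from world to camera coordinates). Camera axes: x right, y up, looking along -z (the intrinsics and any distortion apply to the point x, -y, -z); pixel columns grow to the right and rows downward; lengths in m; the calibration is good to about 2 mm. A picture is of the moment at which its call begins: read the wrist's pose just before it. camera_info takes no time and is no camera call; for the wrist camera it gives the pose at the moment of the call.
- r.close_job(): hands the job in; it is judged then, once.
The state is a dict: "time_s": time; "joints": joint angles; "qd": joint speeds; "joint_torque": joint torques, N m; "tcp_pos": TCP position; "eef_rot": TCP orientation; "contact_force": force on the tool from outside, world axes, zero at the start; "moment": the same for the moment, N m; "gripper_width": finger opening in m; "gripper_force": force on a finger pad.
Only numpy, scipy, OpenCV 4.12 (cv2) and the standard library are available. Lean on these libraries where they do the work, as an engineer would, in place of code of your own. Each camera call takes 0.05 s, during which the arm holds its last target. There are 200 camera calls.

### The job

Set out the curry spices on the chopping board: first take the small jar off the spice carton and stand it aside, then stand the carton upright in the very middle of the board, its long sides parallel to the board's long sides, and put the small jar back on the middle of its top. On the board's long centre line, halfway between the carton and the end of the board, stand the slim jar at the end where the kitchen timer stands behind the board, and the broad jar at the other end, where the food tin stands behind it. Everything stands upright and released at the end; leave the timer and the food tin where they are.

Things in the scene. Friction and masses are not known exactly. Their poses are not given: they have to be found in the camera images.
- chopping_board: beech chopping board lying flat and fixed on the island top, 200 (its x) x 300 (its y) x 18 mm thick. Origin: centre of its underside, on the island top (z = 0); y along its long side, to the robot's left (turned by up to 0.25 rad), x away from the robot. Nothing stands on it at the start. The carton's place is its centre; the jars' places are 101 mm from its centre along +y and -y.
- spice_carton: dark upright card box of spice refill, rigid, about 0.12 kg, 58 (its x) x 105 (its y) x 108 mm high. Origin: centre of its underside, z up. Grip it across its 58 mm width. At the start the small jar stands on it.
- small_jar: the smallest spice jar, round, 45 mm diameter x 109 mm high, glass with a dark red cap fixed on, about 0.11 kg. Origin: centre of its underside, z up. It starts on the carton's top. It may be stood aside on any free spot of the island top clear of the carton, for instance where another jar stood.
- broad_jar: the broad spice jar, round, 58 mm diameter (62 with its label and cap) x 104 mm high, glass with a nearly black cap fixed on, about 0.14 kg. Origin: centre of its underside, z up. Starts on the island top.
- slim_jar: the slim spice jar, round, 50 mm diameter x 110 mm high, glass with a purple cap fixed on, about 0.085 kg. Origin: centre of its underside, z up. Starts on the island top.
- timer: round wind-up kitchen timer, 62 mm diameter x 53 mm high, white base and red dial. Stands behind one half of the board (its +y or its -y half), beyond its far long side. A landmark, loose: do not move it. Origin: centre of its underside.
- food_tin: full food tin with a bare metal top, round, 70 mm diameter x 107 mm high. Stands behind the other half of the board. A landmark, loose: do not move it. Origin: centre of its underside.
Things that resemble listed ones, but are neither listed nor needed, are in the scene too. What is shaped like the slim_jar but orange or turquoise is not meant.

How it is judged (in metres and radians):
On the way, in this order (a step that is already met when the one before it is completed fails the run):
1. the small jar has been taken off the carton and stands aside, upright, on the island top or the board, clear of the carton and released (height (world z) of small_jar below 0.04 m and horizontal distance between small_jar and spice_carton above 0.08 m and angle between small_jar's own z axis and vertical below 0.1 rad and contact force between the fingers and small_jar below 0.1 N), for 0.2 s.
2. the carton stands in the middle of the board with the small jar still off it, released (x of spice_carton in the frame of chopping_board between -0.015 and 0.015 m and y of spice_carton in the frame of chopping_board between -0.015 and 0.015 m and z of spice_carton in the frame of chopping_board between 0.012 and 0.026 m and angle between the y axis of spice_carton and the y axis of chopping_board, either way round below 0.2 rad and angle between spice_carton's own z axis and vertical below 0.1 rad and horizontal distance between small_jar and spice_carton above 0.06 m and contact force between the fingers and spice_carton below 0.1 N), for 0.2 s.
At the end, for the whole second after the job is handed in: Carton on the board, centre within 15 mm each way, square within 0.2 rad; small jar on its top, within 15 mm; slim jar on the timer's side, broad jar on the food tin's, 85 to 119 mm from the board's centre lengthwise, within 20 mm of its centre line; all upright (0.1 rad), released, at rest (x of spice_carton in the frame of chopping_board between -0.015 and 0.015 m and y of spice_carton in the frame of chopping_board between -0.015 and 0.015 m and z of spice_carton in the frame of chopping_board between 0.012 and 0.026 m and angle between the y axis of spice_carton and the y axis of chopping_board, either way round below 0.2 rad and angle between each of spice_carton, small_jar, broad_jar, slim_jar's own z axis and vertical below 0.1 rad and horizontal distance between small_jar and spice_carton below 0.015 m and z of small_jar in the frame of spice_carton between 0.1 and 0.116 m and z of broad_jar in the frame of chopping_board between 0.012 and 0.026 m and z of slim_jar in the frame of chopping_board between 0.012 and 0.026 m and ((y of timer in the frame of chopping_board above 0 m and y of food_tin in the frame of chopping_board below 0 m and x of slim_jar in the frame of chopping_board between -0.02 and 0.02 m and y of slim_jar in the frame of chopping_board between 0.085 and 0.119 m and x of broad_jar in the frame of chopping_board between -0.02 and 0.02 m and y of broad_jar in the frame of chopping_board between -0.119 and -0.085 m) or (y of timer in the frame of chopping_board below 0 m and y of food_tin in the frame of chopping_board above 0 m and x of slim_jar in the frame of chopping_board between -0.02 and 0.02 m and y of slim_jar in the frame of chopping_board between -0.119 and -0.085 m and x of broad_jar in the frame of chopping_board between -0.02 and 0.02 m and y of broad_jar in the frame of chopping_board between 0.085 and 0.119 m)) and linear speed of each of spice_carton, small_jar, broad_jar, slim_jar below 0.02 m/s and angular speed of each of spice_carton, small_jar, broad_jar, slim_jar below 0.5 rad/s and contact force between the fingers and spice_carton below 0.1 N and contact force between the fingers and small_jar below 0.1 N and contact force between the fingers and broad_jar below 0.1 N and contact force between the fingers and slim_jar below 0.1 N); the robot touches nothing.
It fails at once if the kitchen timer or the food tin is moved by more than 20 mm (distance of any of timer, food_tin from where it was at the start of the episode above 0.02 m).
It also fails if it takes over 120 s, if anything falls off the work surface, if the arm or the gripper's body presses on something with over 40 N, if the wrist force passes 120 N, or if a joint passes its speed limit or range.

## Working session

There is one attempt and no reset: what is moved stays moved. The work goes in short steps, Python scripts to look and compute and a tool call to move; the robot and the scene stay as the last step left them, time stands still between calls to the robot, and variables do not carry over. Pictures are saved under pics/ and viewed, at most 14 in all, crops included, and the job is handed in when it is done.

Besides the shell and the picture viewer there is one more tool, called after "Call:" by a JSON object that holds its "fn" and its "kwargs". jog_arm: Moves the arm, as the interface text tells. Its arguments: {"type":"object","properties":{"deltas":{"type":"array"},"force":{"type":"number"}},"required":["deltas"]}

```bash
mkdir -p pics; python3 - <<'E'
from plant import r
import cv2
for n in("scene","top"):
    cv2.imwrite(f"pics/{n}0.png",r.capture(n)); i=r.camera_info(n); print(n,{k:(v.round(3).tolist() if hasattr(v,'round') and hasattr(v,'tolist') else v) for k,v in i.items()})
s=r.get_state();print(s["time_s"],s["tcp_pos"],s["eef_rot"],r.tip_extent)
E
```

```text
scene {'fx': 469.7032132377157, 'fy': 469.7032132377157, 'cx': 323.8780420713283, 'cy': 231.34015921229695, 'view': [[-0.9, -0.435, 0.011, 0.483], [0.343, -0.694, 0.633, -0.269], [-0.268, 0.574, 0.774, -0.903], [0.0, 0.0, 0.0, 1.0]]}
top {'fx': 572.8556214686694, 'fy': 572.8556214686694, 'cx': 326.65426865527877, 'cy': 236.85398181220498, 'view': [[0.013, -1.0, 0.012, -0.05], [0.999, 0.014, 0.05, -0.576], [-0.05, 0.012, 0.999, -1.252], [0.0, 0.0, 0.0, 1.0]]}
0.1 [ 0.22417735 -0.63625601  0.2446892 ] [ 1.79912746e+02 -9.31729056e-03 -1.60594384e+02] 0.019
```

View pics/scene0.png

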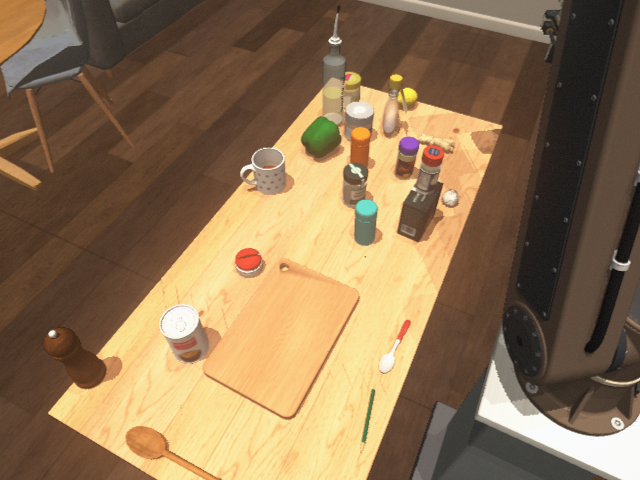

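View pics/top0.png

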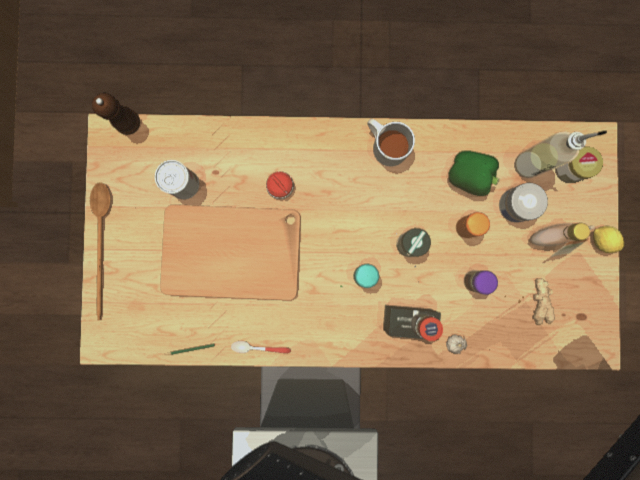

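Both pictures show the layout, with top-view pixels as follows:
- Board: about (230,252), handle hole at (291,219).
- Tin: (173,178), behind its left (+y) half.
- Timer: (280,185), behind its right (-y) half. So the slim jar goes at -y and the broad jar at +y.
- Carton: (412,322), with the red-capped small jar on it at (430,329).

Lookalikes:
- **Slim jar:** purple (485,282), chosen. Orange (475,225) and turquoise (367,275) are rejected.
- **Broad jar:** black cap (414,243), chosen. The mug (394,143) and the cans (525,203) and (580,163) are rejected.
- **Small jar:** red cap on the carton (430,329), chosen. The timer (280,185) and the red label (587,160) are rejected.

```bash
cat > h.py <<'E'
import numpy as np, cv2
from plant import r
def ray(n,u,v,z,info=None):
    i=info or r.camera_info(n); V=np.array(i["view"]); R=V[:3,:3]; c=-R.T@V[:3,3]
    d=R.T@np.array([(u-i["cx"])/i["fx"],-(v-i["cy"])/i["fy"],-1.0])
    return (c+d*(z-c[2])/d[2])[:3]
def proj(n,p,info=None):
    i=info or r.camera_info(n); V=np.array(i["view"]); q=V[:3,:3]@np.array(p)+V[:3,3]
    return np.array([i["cx"]+i["fx"]*q[0]/-q[2], i["cy"]+i["fy"]*-q[1]/-q[2]])
def blob(m,box):
    x0,y0,x1,y1=box; k=np.zeros_like(m); k[y0:y1,x0:x1]=m[y0:y1,x0:x1]
    k=cv2.morphologyEx(k,cv2.MORPH_OPEN,np.ones((3,3),np.uint8))
    cs=cv2.findContours(k,cv2.RETR_EXTERNAL,cv2.CHAIN_APPROX_NONE)[0]
    return max(cs,key=cv2.contourArea)
E
python3 - <<'E'
from h import *
im=cv2.imread("pics/top0.png"); hsv=cv2.cvtColor(im,cv2.COLOR_BGR2HSV)
red=cv2.inRange(hsv,(0,130,60),(9,255,255))|cv2.inRange(hsv,(172,130,60),(180,255,255))
pur=cv2.inRange(hsv,(120,70,40),(160,255,255)); dark=cv2.inRange(hsv,(0,0,0),(180,255,70))
for nm,m,b,z in(("small",red,(405,305,455,350),.217),("slim",pur,(460,260,510,305),.110),("broad",dark,(390,222,440,262),.104),("timer",red,(260,165,300,205),.053)):
    c=blob(m,b);(u,v),rad=cv2.minEnclosingCircle(c);p=ray("top",u,v,z);q=ray("top",u+rad,v,z);print(nm,round(u),round(v),round(rad,1),p.round(4),"diam",round(2*np.hypot(*(p-q)[:2]),4))
c=blob(dark,(380,300,445,345)); print("carton dark",cv2.boundingRect(c),cv2.minAreaRect(c))
crop=lambda x0,y0,x1,y1,k:cv2.resize(im[y0:y1,x0:x1],None,fx=k,fy=k,interpolation=cv2.INTER_CUBIC)
a=crop(350,210,510,350,5)[:600];cv2.imwrite("pics/c1.png",cv2.resize(a,(640,480)) if 0 else a[:600,:800])
cv2.imwrite("pics/c2.png",crop(150,195,310,310,5))
E
```

```text
small 430 329 12.5 [ 0.3988 -0.2332  0.217 ] diam 0.0464
slim 485 282 11.6 [ 0.4839 -0.3671  0.11  ] diam 0.0477Traceback (most recent call last):
  File "<stdin>", line 6, in <module>
  File "h.py", line 14, in blob
    return max(cs,key=cv2.contourArea)
ValueError: max() iterable argument is empty
```

```bash
python3 - <<'E'
import cv2
im=cv2.imread("pics/top0.png")[235:350,350:510];cv2.imwrite("pics/c3.png",cv2.resize(im,None,fx=5,fy=5,interpolation=cv2.INTER_CUBIC))
E
```

```text
(no output)
```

View pics/c3.png

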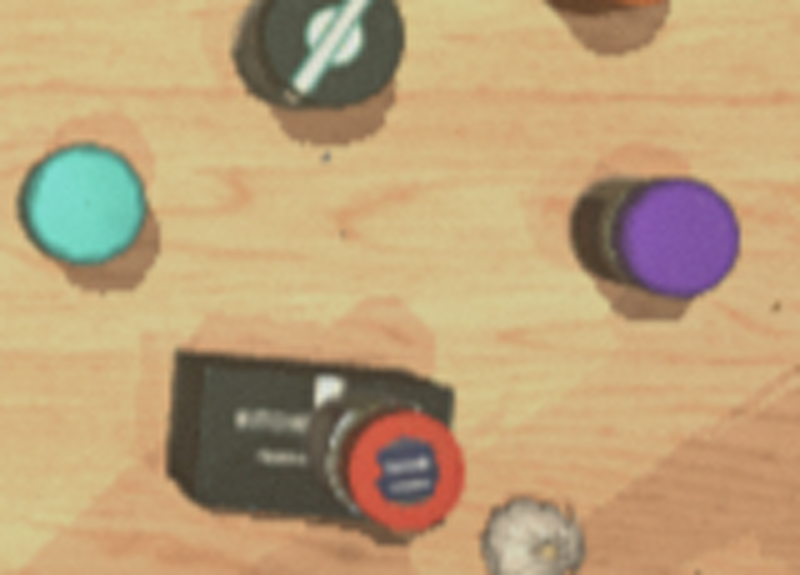

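The crop confirms the picks: purple slim jar (487,282), red-capped small jar (431,329) on the dark carton, whose top corners are about (391,308), (441,313) and (391,337), and the black-capped broad jar at about (415,243). Next I'll measure the board and the rest.

```bash
python3 - <<'E'
from h import *
im=cv2.imread("pics/top0.png"); hsv=cv2.cvtColor(im,cv2.COLOR_BGR2HSV)
print("hsv board",hsv[250,200],hsv[240,260],"table",hsv[330,200],hsv[185,230],hsv[250,330],"cap",hsv[250,420],"carton",hsv[325,400])
red=cv2.inRange(hsv,(0,130,60),(9,255,255))|cv2.inRange(hsv,(172,130,60),(180,255,255))
dark=cv2.inRange(hsv,(0,0,0),(180,255,95))
for nm,m,b,z in(("broad",dark,(395,222,436,262),.104),("timer",red,(260,165,300,205),.053)):
    c=blob(m,b);(u,v),rad=cv2.minEnclosingCircle(c);p=ray("top",u,v,z);print(nm,round(u,1),round(v,1),round(rad,1),cv2.boundingRect(c),p.round(4))
for nm,u,v,z in(("tin",172,178,.107),("turq",367,275,.11),("orange",475,225,.11),("TL",391,308,.108),("TR",440.6,313,.108),("BL",391,337,.108),("baseTL",385.6,305,0),("baseBL",384,329,0)): print(nm,ray("top",u,v,z).round(4))
h=cv2.GaussianBlur(hsv,(3,3),0)
for bd in (13,14,15):
  m=cv2.inRange(h,(0,60,90),(bd,255,255)); 
  try:
    c=blob(m,(150,195,312,310)); print(bd,cv2.contourArea(c),cv2.minAreaRect(c))
  except Exception: pass
cv2.imwrite("pics/c2.png",cv2.resize(im[195:310,150:310],None,fx=5,fy=5,interpolation=cv2.INTER_CUBIC))
E
```

```text
hsv board [ 14 123 212] [ 14 121 212] table [ 22  90 212] [ 17 102 213] [ 19  98 214] cap [34 41 87] carton [24 52 78]
broad 410.5 241.0 15.3 (401, 229, 20, 26) [ 0.5661 -0.214   0.104 ]
timer 278.9 183.9 12.7 (267, 172, 25, 25) [0.6875 0.0623 0.053 ]
tin [0.6887 0.278  0.107 ]
turq [ 0.4952 -0.1246  0.11  ]
orange [ 0.6006 -0.3456  0.11  ]
TL [ 0.4287 -0.1744  0.108 ]
TR [ 0.4198 -0.2758  0.108 ]
BL [ 0.37   -0.1748  0.108 ]
baseTL [ 0.4274 -0.1758  0.    ]
baseBL [ 0.3743 -0.1727  0.    ]
13 14.0 ((278.5, 196.0), (2.0, 7.0), 90.0)
14 763.0 ((289.876708984375, 249.17123413085938), (75.14042663574219, 41.31552505493164), 69.44395446777344)
15 9121.5 ((230.90475463867188, 246.9771270751953), (137.55213928222656, 101.88622283935547), 2.2025980949401855)
```

View pics/c2.png

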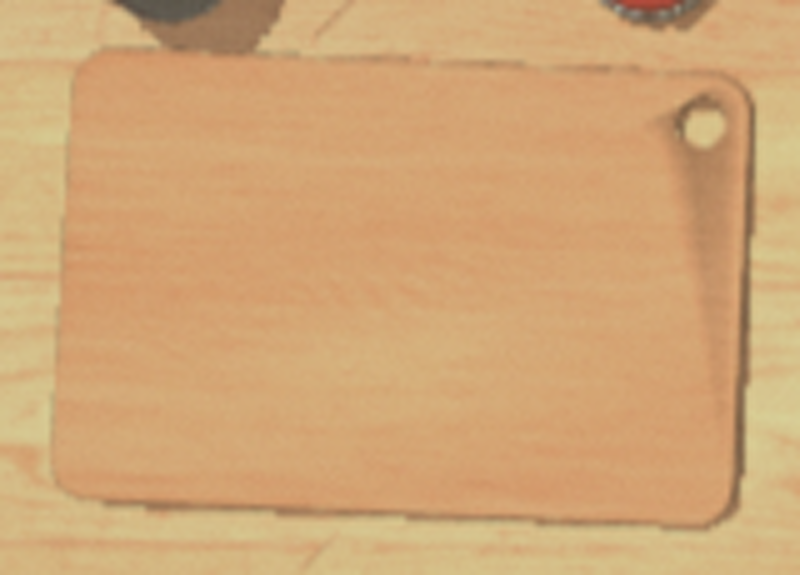

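The board fills the crop, with its centre at pixel (230.4,252.0), a slope of about 0.045 and the hole at the far right. From the masks and rays:
- Carton centre: about (0.395,-0.225), yaw about -0.08.
- Small jar: (0.399,-0.233).
- Slim jar: (0.484,-0.367).
- Broad jar: about (0.563,-0.227).

Now moving to above the small jar.

Call:
{"fn": "jog_arm", "kwargs": {"deltas": [[[1,2.2,5.0,1,0.144],[1,2.2,5.0,1,0.144],[1,2.2,5.0,1,0.144],[1,2.2,5.0,1,0.144],[1,2.2,5.0,1,0.144],[1,2.2,5.0,0,0.144],[1,2.2,5.0,0,0.144],[1,2.2,5.0,0,0.144]]], "force": 15}}

```text
time_s: 1.1
tcp_pos: [0.4005, -0.2349, 0.2955]
eef_rot: [-180.0, 0.0, -94.3]
contact_force: [0.7, -0.0, -0.3]
gripper_width: 0.0877
gripper_force: 0.0
```

```bash
python3 - <<'E'
from h import *
s=r.get_state();print(s["time_s"],s["tcp_pos"],s["eef_rot"],s["gripper_width"])
b=ray("top",230.4,252,.018);print("board",b, "broad",ray("top",417,242.7,.104),"slim",ray("top",486.5,282.2,.11),"small",ray("top",431,329.4,.217))
for nm,p in (("L",((213,157),)),):pass
# board edges
L=ray("top",150+63/5,195+280/5,.018);R=ray("top",150+742/5,195+300/5,.018);T=ray("top",150+402/5,195+59/5,.018);B=ray("top",150+395/5,195+511/5,.018)
print(L,R,T,B,"len",np.hypot(*(L-R)[:2]),np.hypot(*(T-B)[:2]),"yaw",-np.arctan2((L-R)[0],(L-R)[1]),np.arctan2((T-B)[1],(T-B)[0]))
E
```

```text
1.1 [ 0.40051968 -0.23486631  0.29551822] [-1.79991938e+02  7.49231779e-03 -9.43156581e+01] 0.08770671527214065
board [0.54033376 0.16888759 0.018     ] broad [ 0.56280206 -0.22743827  0.104     ] slim [ 0.48370463 -0.36918322  0.11      ] small [ 0.39807349 -0.23501177  0.217     ]
[0.54051236 0.31748955 0.018     ] [0.53575945 0.0193725  0.018     ] [0.64007856 0.17105435 0.018     ] [0.44133773 0.16979745 0.018     ] len 0.298154944203774 0.19874479992304642 yaw -0.015941749398775736 0.006324202891369557
```

Call:
{"fn": "jog_arm", "kwargs": {"deltas": [[[1,-0.1,0,-4,0],[1,-0.1,0,-4,0],[1,0,0,-3.2,0],[1,0,0,0,0],[-1,0,0,0,0],[-1,0,0,0,0],[-1,0,0,0,0],[-1,0,0,0,0]]], "force": 15}}

```text
time_s: 2.1
tcp_pos: [0.3985, -0.2367, 0.1841]
eef_rot: [-179.9, -0.0, -94.6]
contact_force: [0.7, 0.4, 0.6]
gripper_width: 0.0536
gripper_force: 0.0
```

```bash
python3 - <<'E'
from h import *
cv2.imwrite("pics/s1.png",np.hstack([r.capture("scene")[100:280,330:530].repeat(2,0).repeat(2,1), cv2.resize(r.capture("wrist"),(400,360))[:,:400]]))
E
```

```text
(no output)
```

View pics/s1.png

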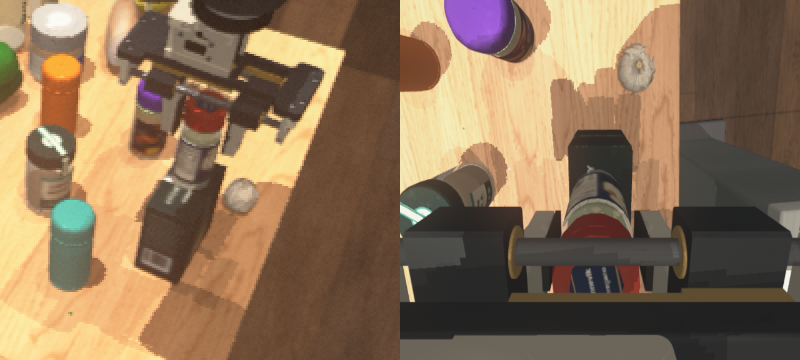

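The scene and wrist views show the fingers straddling the red cap with the jar centred, and the gripper still closing.

Call:
{"fn": "jog_arm", "kwargs": {"deltas": [[[-1,0,0,0,0],[-1,0,0,0,0],[-1,0,0,0,0],[-1,0,0,1,0],[-1,0,0,3,0],[-1,0,0,3,0]]]}}

```text
time_s: 2.95
tcp_pos: [0.3978, -0.2365, 0.2545]
eef_rot: [179.9, 0.0, -94.6]
contact_force: [0.4, 0.4, -0.4]
gripper_width: 0.0438
gripper_force: 15.0
```

Call:
{"fn": "jog_arm", "kwargs": {"deltas": [[[-1,1.3,5.2,0,0],[-1,1.3,5.2,0,0],[-1,1.3,5.2,0,0],[-1,1.3,5.2,-1,0],[-1,0,0,-5.5,0],[-1,0,0,-5.5,0],[-1,0,0,-4,0],[-1,0,0,-1,0]]]}}

```text
time_s: 3.95
tcp_pos: [0.4487, -0.0291, 0.0818]
eef_rot: [179.7, -0.1, -94.6]
contact_force: [0.6, 0.0, -0.7]
gripper_width: 0.0441
gripper_force: 15.0
```

Call:
{"fn": "jog_arm", "kwargs": {"deltas": [[[-1,0,0,-0.4,0],[-1,0,0,-0.2,0],[-1,0,0,0,0]]]}}

```text
time_s: 4.32
tcp_pos: [0.4511, -0.0284, 0.0787]
eef_rot: [-179.9, 0.0, -94.6]
contact_force: [-0.2, 0.4, -2.2]
gripper_width: 0.0439
gripper_force: 15.0
```

Call:
{"fn": "jog_arm", "kwargs": {"deltas": [[[-1,0,0,-0.2,0],[-1,0,0,0,0],[1,0,0,0,0],[1,0,0,0,0],[1,0,0,0,0],[1,0,0,4,0],[1,0,0,6,0],[1,0,0,4,0]]]}}

```text
time_s: 5.32
tcp_pos: [0.4508, -0.0286, 0.2182]
eef_rot: [-179.9, 0.0, -94.6]
contact_force: [0.6, 0.1, -1.2]
gripper_width: 0.0876
gripper_force: 0.0
```

Now I'll check the jar and re-measure the carton with the top view unobstructed.

```bash
python3 - <<'E'
from h import *
im=r.capture("top");cv2.imwrite("pics/top1.png",im); sc=r.capture("scene")
hsv=cv2.cvtColor(im,cv2.COLOR_BGR2HSV)
dark=cv2.inRange(hsv,(0,0,0),(180,255,95))
c=blob(cv2.morphologyEx(dark,cv2.MORPH_CLOSE,np.ones((7,7),np.uint8)),(375,295,450,350)); print(cv2.minAreaRect(c),cv2.boundingRect(c))
a=cv2.resize(im[290:350,370:470],None,fx=4,fy=4,interpolation=cv2.INTER_CUBIC)
b=sc[130:370,290:490]
cv2.imwrite("pics/c4.png",np.hstack([a,cv2.resize(b,(200,240))]))
E
```

```text
((411.5103759765625, 322.3758850097656), (54.893062591552734, 29.730281829833984), 4.763641834259033) (384, 306, 56, 34)
```

View pics/c4.png

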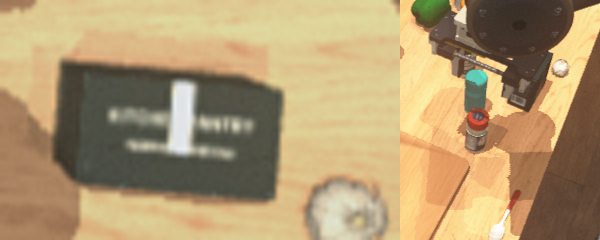

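The carton stands alone, its top centred at pixel (414.8,324.4), which is (0.395,-0.223). The small jar stands upright near the board. Next, the carton.

Call:
{"fn": "jog_arm", "kwargs": {"deltas": [[[1,-1.4,-4.8,0,0],[1,-1.4,-4.9,0,0],[1,-1.4,-4.9,0,0],[1,-1.4,-4.8,-1,0],[1,0,0,-5,0],[1,0,0,-5,0],[1,0,0,-3.3,0],[1,0,0,0,0]]]}}

```text
time_s: 6.42
tcp_pos: [0.3921, -0.2224, 0.0703]
eef_rot: [179.6, 0.0, -94.6]
contact_force: [0.5, 0.5, 0.3]
gripper_width: 0.0876
gripper_force: 0.0
```

Call:
{"fn": "jog_arm", "kwargs": {"deltas": [[[-1,0,0,0,0],[-1,0,0,0,0],[-1,0,0,0,0],[-1,0,0,0,0],[-1,0,0,0,0],[-1,0,0,0,0]]], "force": 20}}

```text
time_s: 7.18
tcp_pos: [0.3952, -0.2227, 0.0735]
eef_rot: [-179.9, -0.0, -94.6]
contact_force: [-0.6, 1.3, 7.9]
gripper_width: 0.0582
gripper_force: 20.0
```

Call:
{"fn": "jog_arm", "kwargs": {"deltas": [[[-1,0,0,3,0],[-1,0,0,6,0],[-1,0,0,6,0],[-1,2,5.5,0,0.01],[-1,2,5.5,0,0.01],[-1,2,5.5,0,0.01],[-1,2,5.5,0,0.01],[-1,2,5.5,0,0.01]]]}}

```text
time_s: 8.18
tcp_pos: [0.4943, 0.0543, 0.2228]
eef_rot: [-180.0, 0.0, -91.7]
contact_force: [1.9, -1.1, -0.2]
gripper_width: 0.0582
gripper_force: 20.0
```

Call:
{"fn": "jog_arm", "kwargs": {"deltas": [[[-1,2.2,5.8,0,0],[-1,2.3,5.9,0,0],[-1,0,0,-3,0],[-1,0,0,-5,0],[-1,0,0,-3.5,0],[-1,0,0,-0.7,0],[-1,0,0,0,0]]]}}

```text
time_s: 9.05
tcp_pos: [0.5393, 0.1687, 0.1011]
eef_rot: [-180.0, -0.0, -91.7]
contact_force: [1.4, -0.6, 0.2]
gripper_width: 0.0583
gripper_force: 20.0
```

Call:
{"fn": "jog_arm", "kwargs": {"deltas": [[[-1,0.1,0,-0.5,0],[-1,0,0,-0.3,0],[-1,0,0,-0.1,0],[-1,0,0,0,0]]]}}

```text
time_s: 9.55
tcp_pos: [0.5401, 0.1686, 0.0918]
eef_rot: [-180.0, 0.0, -91.7]
contact_force: [0.2, 0.0, -1.3]
gripper_width: 0.0584
gripper_force: 20.0
```

Call:
{"fn": "jog_arm", "kwargs": {"deltas": [[[1,0,0,0,0],[1,0,0,0,0],[1,0,0,0,0],[1,0,0,2,0],[1,0,0,5,0],[1,0,0,5,0],[1,0,-6,0,0],[1,0,-6,0,0]]]}}

```text
time_s: 10.55
tcp_pos: [0.5401, 0.048, 0.2124]
eef_rot: [-179.9, 0.1, -91.6]
contact_force: [1.4, -0.0, -1.1]
gripper_width: 0.0874
gripper_force: 0.0
```

Call:
{"fn": "jog_arm", "kwargs": {"deltas": [[[1,0.4,-6,0,0],[1,0.5,-6,0,0],[1,0.5,-6,0,0],[1,0.5,-6,0,0],[1,0.3,-3.6,0,0],[1,0,0,0,0]]]}}

```text
time_s: 11.3
tcp_pos: [0.5617, -0.2298, 0.211]
eef_rot: [180.0, -0.0, -91.9]
contact_force: [-0.7, -0.1, 0.5]
gripper_width: 0.0877
gripper_force: 0.0
```

```bash
python3 - <<'E'
from h import *
s=r.get_state();print(s["time_s"],s["tcp_pos"],s["eef_rot"])
im=r.capture("top");cv2.imwrite("pics/top2.png",im)
w=r.capture("wrist");i=r.camera_info("wrist");cv2.imwrite("pics/w2.png",w)
hsv=cv2.cvtColor(w,cv2.COLOR_BGR2HSV)
a=cv2.resize(im[195:310,150:310],None,fx=4,fy=4,interpolation=cv2.INTER_CUBIC)
cv2.imwrite("pics/c5.png",np.hstack([a[:460], cv2.resize(im[200:340,340:500],(160,460))]))
E
```

```text
11.3 [ 0.56165247 -0.22984569  0.21099727] [ 1.79952856e+02 -8.86541733e-03 -9.19206676e+01]
```

View pics/c5.png

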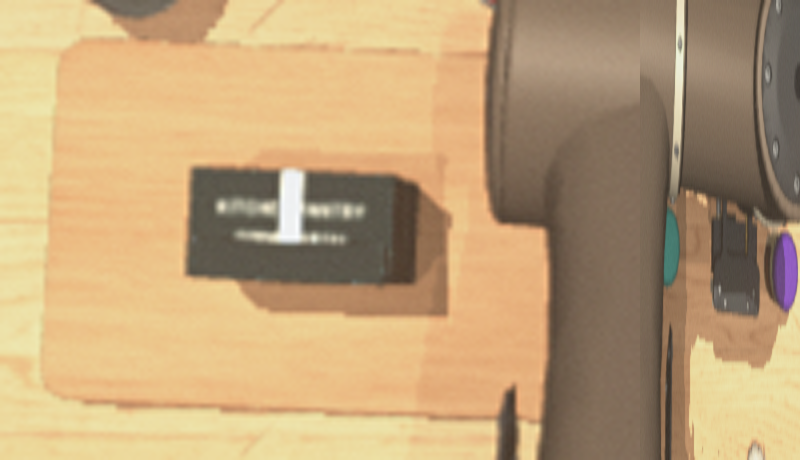

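The carton stands square on the board, its top centred at about pixel (222.5,251.4). The gripper is above the broad jar, so I'm descending on it.

Call:
{"fn": "jog_arm", "kwargs": {"deltas": [[[1,0.1,0.2,-4.5,0],[1,0,0,-5,0],[1,0,0,-3.5,0],[1,0,0,-0.6,0],[-1,0,0,0,0],[-1,0,0,0,0],[-1,0,0,0,0],[-1,0,0,0,0]]], "force": 15}}

```text
time_s: 12.4
tcp_pos: [0.5637, -0.2255, 0.0767]
eef_rot: [-179.9, -0.0, -91.7]
contact_force: [0.3, 0.9, 4.1]
gripper_width: 0.0575
gripper_force: 15.0
```

Call:
{"fn": "jog_arm", "kwargs": {"deltas": [[[-1,0,0,0,0],[-1,0,0,0,0]]]}}

```text
time_s: 12.65
tcp_pos: [0.5638, -0.2256, 0.0767]
eef_rot: [-179.9, -0.0, -91.7]
contact_force: [1.0, 1.1, 5.8]
gripper_width: 0.0574
gripper_force: 15.0
```

```bash
python3 - <<'E'
from h import *
c=ray("top",222.5,251.4,.126);b=ray("top",230.4,252,.018);print("carton",c,"board",b)
w=r.capture("wrist");cv2.imwrite("pics/w3.png",w)
E
```

```text
carton [0.53896953 0.16793842 0.126     ] board [0.54033376 0.16888759 0.018     ]
```

View pics/w3.png

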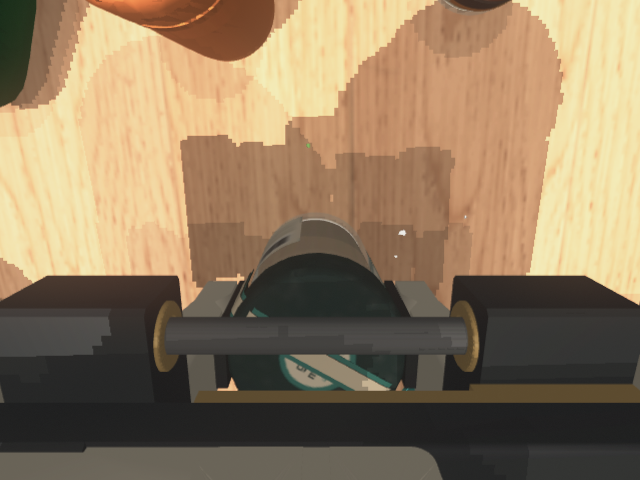

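Wrist view: the dark-capped broad jar is centred between the pads, roughly at pixel (315,330), and held. The carton is within 2 mm of its place.

Call:
{"fn": "jog_arm", "kwargs": {"deltas": [[[-1,0,0,3,0],[-1,0,0,6,0],[-1,0,0,6,0],[-1,-0.2,5.5,1.5,0],[-1,-0.2,5.5,0,0],[-1,-0.2,5.5,0,0],[-1,-0.2,5.5,0,0],[-1,-0.2,5.5,0,0]]]}}

```text
time_s: 13.7
tcp_pos: [0.5523, 0.0512, 0.2404]
eef_rot: [180.0, 0.0, -91.7]
contact_force: [1.4, 0.7, -1.7]
gripper_width: 0.0573
gripper_force: 15.0
```

Call:
{"fn": "jog_arm", "kwargs": {"deltas": [[[-1,-0.3,5.5,0,0],[-1,-0.3,5.5,0,0],[-1,-0.3,5.5,0,0],[-1,-0.2,5.5,0,0],[-1,0,0,0,0],[-1,0,0,-5,0],[-1,0,0,-5,0],[-1,0,0,-3,0]]]}}

```text
time_s: 14.7
tcp_pos: [0.5407, 0.268, 0.1078]
eef_rot: [179.8, -0.1, -91.8]
contact_force: [0.8, 0.9, -1.0]
gripper_width: 0.0569
gripper_force: 15.0
```

Call:
{"fn": "jog_arm", "kwargs": {"deltas": [[[-1,0.1,0,-0.7,0],[-1,0,0,-0.5,0],[-1,0,0,-0.1,0],[-1,0,0,0,0]]]}}

```text
time_s: 15.2
tcp_pos: [0.5435, 0.2699, 0.0987]
eef_rot: [-179.9, 0.1, -91.7]
contact_force: [-1.5, -0.5, -1.2]
gripper_width: 0.0573
gripper_force: 15.0
```

Call:
{"fn": "jog_arm", "kwargs": {"deltas": [[[-1,0,0,-0.3,0],[-1,0,0,-0.1,0],[1,0,0,0,0],[1,0,0,0,0],[1,0,0,0,0],[1,0,0,3,0],[1,0,0,6,0],[1,0,0,4,0]]]}}

```text
time_s: 16.2
tcp_pos: [0.5435, 0.2699, 0.2262]
eef_rot: [-179.9, 0.1, -91.7]
contact_force: [0.5, 0.7, 0.5]
gripper_width: 0.0875
gripper_force: 0.0
```

Call:
{"fn": "jog_arm", "kwargs": {"deltas": [[[1,-0.5,-5.8,0,0],[1,-0.5,-5.8,0,0],[1,-0.5,-5.8,0,0],[1,-0.5,-5.8,0,0],[1,-0.5,-5.8,0,0],[1,-0.5,-5.8,0,0],[1,-0.6,-5.8,0,0],[1,-0.6,-5.8,0,0]]]}}

```text
time_s: 17.2
tcp_pos: [0.5006, -0.1962, 0.2238]
eef_rot: [-180.0, 0.0, -91.7]
contact_force: [2.7, -0.7, -0.0]
gripper_width: 0.0877
gripper_force: 0.0
```

Call:
{"fn": "jog_arm", "kwargs": {"deltas": [[[1,-0.6,-5.8,0,0],[1,-0.6,-5.8,0,0],[1,-0.6,-5.8,0,0],[1,0,0,0,0],[1,0,0,0,0]]]}}

```text
time_s: 17.82
tcp_pos: [0.4826, -0.3684, 0.2231]
eef_rot: [180.0, 0.0, -91.8]
contact_force: [-0.1, 0.6, 0.6]
gripper_width: 0.0878
gripper_force: 0.0
```

```bash
python3 - <<'E'
from h import *
im=r.capture("top");cv2.imwrite("pics/top3.png",im);w=r.capture("wrist");cv2.imwrite("pics/w4.png",w)
hsv=cv2.cvtColor(w,cv2.COLOR_BGR2HSV);i=r.camera_info("wrist")
s=r.get_state();print(s["tcp_pos"],s["gripper_width"])
try:
  c=blob(cv2.inRange(hsv,(120,70,40),(160,255,255)),(0,0,640,480));print(cv2.boundingRect(c));(u,v),rad=cv2.minEnclosingCircle(c);print(ray("wrist",u,v,.11,i),rad)
except Exception as e: print(e)
a=cv2.resize(im[195:310,150:310],None,fx=3,fy=3,interpolation=cv2.INTER_CUBIC)
cv2.imwrite("pics/c6.png",np.hstack([a[:340], cv2.resize(w,(320,340))]))
E
```

```text
[ 0.48319969 -0.36748811  0.22362675] 0.08756840058658756
(279, 198, 73, 74)
[ 0.48430053 -0.37240232  0.11      ] 37.47097396850586
```

View pics/c6.png

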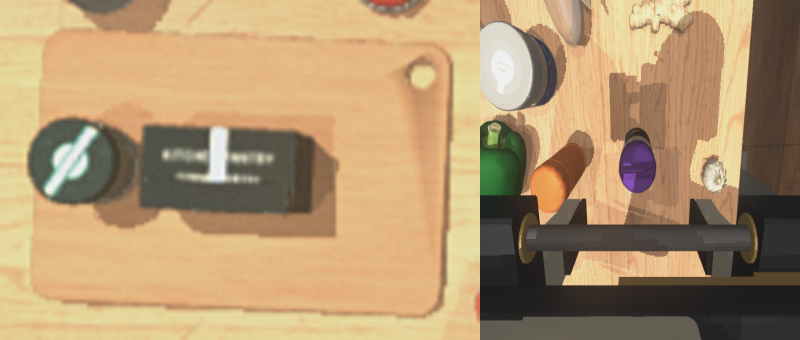

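The broad jar stands upright beside the carton, its cap at about pixel (174.7,248.7). In the wrist view the purple jar is between the jaws, with the orange jar clear. Grasping the slim jar.

Call:
{"fn": "jog_arm", "kwargs": {"deltas": [[[1,0.1,-0.2,-4.5,0],[1,0,0,-5,0],[1,0,0,-4,0],[1,0,0,-0.9,0],[-1,0,0,0,0],[-1,0,0,0,0],[-1,0,0,0,0],[-1,0,0,0,0]]], "force": 15}}

```text
time_s: 18.92
tcp_pos: [0.4844, -0.3706, 0.0805]
eef_rot: [-179.9, -0.0, -91.7]
contact_force: [0.4, -0.8, -0.2]
gripper_width: 0.0531
gripper_force: 0.0
```

Call:
{"fn": "jog_arm", "kwargs": {"deltas": [[[-1,0,0,0,0],[-1,0,0,0,0],[-1,0,0,0,0]]]}}

```text
time_s: 19.3
tcp_pos: [0.4843, -0.3707, 0.0802]
eef_rot: [-180.0, -0.0, -91.7]
contact_force: [-0.9, 0.5, 6.6]
gripper_width: 0.0481
gripper_force: 15.0
```

Call:
{"fn": "jog_arm", "kwargs": {"deltas": [[[-1,0,0,3,0],[-1,0,0,6,0],[-1,0,0,6,0],[-1,0.6,5.5,0,0],[-1,0.6,5.5,0,0],[-1,0.6,5.5,0,0],[-1,0.7,5.5,0,0],[-1,0.7,5.5,0,0]]]}}

```text
time_s: 20.3
tcp_pos: [0.5157, -0.0936, 0.2294]
eef_rot: [180.0, 0.0, -91.7]
contact_force: [1.5, -1.1, -0.4]
gripper_width: 0.0482
gripper_force: 15.0
```

Call:
{"fn": "jog_arm", "kwargs": {"deltas": [[[-1,0.7,5.5,0,0],[-1,0.7,5.5,0,0],[-1,0.7,5.4,0,0],[-1,0,0,0,0],[-1,0,0,-5,0],[-1,0,0,-4,0],[-1,0,0,-2.7,0],[-1,0,0,0,0]]]}}

```text
time_s: 21.3
tcp_pos: [0.5353, 0.0673, 0.1105]
eef_rot: [179.7, -0.1, -91.8]
contact_force: [0.0, 0.1, -0.4]
gripper_width: 0.0483
gripper_force: 15.0
```

Target TCP z is about 0.0985.

Call:
{"fn": "jog_arm", "kwargs": {"deltas": [[[-1,0,0,-0.7,0],[-1,0,0,-0.3,0],[-1,0,0,-0.1,0],[-1,0,0,0,0]]]}}

```text
time_s: 21.8
tcp_pos: [0.5372, 0.0687, 0.102]
eef_rot: [-180.0, 0.0, -91.7]
contact_force: [0.0, -0.1, -2.4]
gripper_width: 0.048
gripper_force: 15.0
```

Call:
{"fn": "jog_arm", "kwargs": {"deltas": [[[-1,0,0,-0.3,0],[-1,0,0,0,0],[1,0,0,0,0],[1,0,0,0,0],[1,0,0,0,0],[1,0,0,3,0],[1,0,0,6,0],[1,0,0,4,0]]]}}

```text
time_s: 22.8
tcp_pos: [0.5376, 0.0687, 0.2313]
eef_rot: [-179.9, 0.0, -91.7]
contact_force: [1.0, 0.8, -0.4]
gripper_width: 0.0876
gripper_force: 0.0
```

Call:
{"fn": "jog_arm", "kwargs": {"deltas": [[[1,-2.9,-3.2,0,0],[1,-2.9,-3.2,0,0],[1,-2.8,-3.3,0,0],[1,0,0,0,0],[1,0,0,0,0]]]}}

```text
time_s: 23.42
tcp_pos: [0.4514, -0.0283, 0.229]
eef_rot: [-179.9, 0.0, -91.7]
contact_force: [0.4, -0.2, 0.8]
gripper_width: 0.0879
gripper_force: 0.0
```

```bash
python3 - <<'E'
from h import *
s=r.get_state();print(s["tcp_pos"],s["gripper_width"])
im=r.capture("top");cv2.imwrite("pics/top4.png",im);w=r.capture("wrist");i=r.camera_info("wrist");sc=r.capture("scene")
hw=cv2.cvtColor(w,cv2.COLOR_BGR2HSV);red=cv2.inRange(hw,(0,130,50),(9,255,255))|cv2.inRange(hw,(172,130,50),(180,255,255))
c=blob(red,(0,0,640,480));(u,v),rad=cv2.minEnclosingCircle(c);print(cv2.boundingRect(c),ray("wrist",u,v,.109,i),rad)
a=cv2.resize(im[195:310,150:310],None,fx=3,fy=3,interpolation=cv2.INTER_CUBIC)
cv2.imwrite("pics/c7.png",np.hstack([a[:340], cv2.resize(sc[150:420,140:460],(320,340))]))
E
```

```text
[ 0.45140505 -0.02833785  0.22898484] 0.08789782974520817
(286, 203, 63, 68) [ 0.45111899 -0.03007169  0.109     ] 34.24724578857422
```

View pics/c7.png

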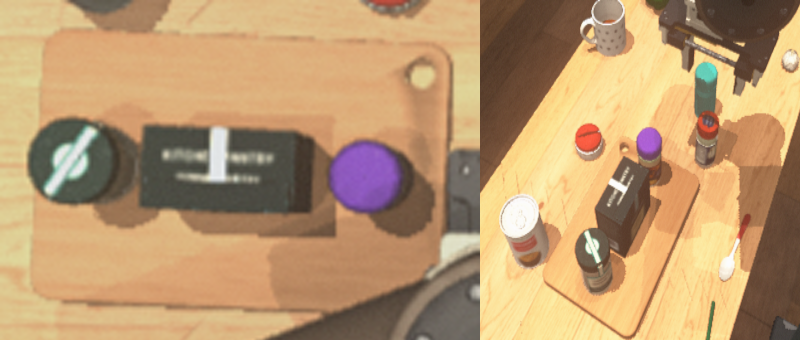

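Broad jar, carton and slim jar stand in line on the board (crop pixels (74,161), (218,168), (367,176)), all upright. The small jar waits by the board's near right corner. Grasping it.

Call:
{"fn": "jog_arm", "kwargs": {"deltas": [[[1,0,-0.1,-5,0],[1,0,0,-5,0],[1,0,0,-4,0],[1,0,0,-1.1,0],[-1,0,0,0,0],[-1,0,0,0,0],[-1,0,0,0,0],[-1,0,0,0,0]]], "force": 15}}

```text
time_s: 24.58
tcp_pos: [0.4515, -0.0292, 0.0784]
eef_rot: [-179.9, 0.0, -91.7]
contact_force: [-0.0, -0.2, 0.6]
gripper_width: 0.0531
gripper_force: 0.0
```

Call:
{"fn": "jog_arm", "kwargs": {"deltas": [[[-1,0,0,0,0],[-1,0,0,0,0],[-1,0,0,0,0]]]}}

```text
time_s: 24.95
tcp_pos: [0.4512, -0.0293, 0.078]
eef_rot: [-180.0, 0.0, -91.7]
contact_force: [-0.7, 0.1, 6.5]
gripper_width: 0.044
gripper_force: 15.0
```

```bash
python3 - <<'E'
from h import *
print("carton top (new)",ray("top",150+218.7/3,195+169.3/3,.126),"slim",ray("top",272.3,253.7,.128),"broad",ray("top",174.7,248.7,.122))
im=cv2.imread("pics/top4.png");hsv=cv2.cvtColor(im,cv2.COLOR_BGR2HSV)
d=cv2.inRange(hsv,(0,0,0),(180,255,95));k=cv2.morphologyEx(d,cv2.MORPH_CLOSE,np.ones((7,7),np.uint8))
print(cv2.minAreaRect(blob(k,(193,225,252,275))))
E
```

```text
carton top (new) [0.53891344 0.16713463 0.126     ] slim [0.53566169 0.06769874 0.128     ] broad [0.54319502 0.26486871 0.122     ]
((222.06698608398438, 251.45944213867188), (58.98775100708008, 27.148265838623047), 2.4895529747009277)
```

Call:
{"fn": "jog_arm", "kwargs": {"deltas": [[[-1,0,0,3,0],[-1,0,0,6,0],[-1,0,0,6,0],[-1,0,0,3,0],[-1,2.2,4.9,0,0],[-1,2.2,4.9,0,0],[-1,2.2,5.0,0,0],[-1,2.2,4.9,0,0]]]}}

```text
time_s: 25.95
tcp_pos: [0.5393, 0.1693, 0.2573]
eef_rot: [180.0, -0.0, -91.7]
contact_force: [1.1, -0.7, -0.7]
gripper_width: 0.0439
gripper_force: 15.0
```

Call:
{"fn": "jog_arm", "kwargs": {"deltas": [[[-1,0,0,0,0],[-1,0,0,-2,0],[-1,0,0,-2,0],[-1,0,0,-0.6,0],[-1,0,0,0,0],[-1,0,0,0,0]]]}}

```text
time_s: 26.7
tcp_pos: [0.5394, 0.1676, 0.2125]
eef_rot: [-179.9, 0.0, -91.7]
contact_force: [0.7, 0.0, -1.7]
gripper_width: 0.0439
gripper_force: 15.0
```

Call:
{"fn": "jog_arm", "kwargs": {"deltas": [[[-1,0,0,-0.5,0],[-1,0,0,-0.2,0],[-1,0,0,0,0]]]}}

```text
time_s: 27.08
tcp_pos: [0.5389, 0.1676, 0.2044]
eef_rot: [180.0, -0.0, -91.7]
contact_force: [-0.2, -0.3, -0.8]
gripper_width: 0.0438
gripper_force: 15.0
```

Call:
{"fn": "jog_arm", "kwargs": {"deltas": [[[-1,0,0,-0.1,0],[-1,0,0,0,0],[1,0,0,0,0],[1,0,0,0,0],[1,0,0,0,0],[1,0,0,2,0],[1,0,0,5,0],[1,0,0,5,0]]]}}

```text
time_s: 28.08
tcp_pos: [0.5388, 0.1674, 0.3247]
eef_rot: [180.0, -0.0, -91.7]
contact_force: [1.4, 0.5, 0.6]
gripper_width: 0.0873
gripper_force: 0.0
```

Call:
{"fn": "jog_arm", "kwargs": {"deltas": [[[1,-2,-5,0,0],[1,-2,-5,0,0],[1,-2,-5,0,0],[1,-2,-5,0,0],[1,0,-5,0,0],[1,0,0,0,0],[1,0,0,0,0]]]}}

```text
time_s: 28.95
tcp_pos: [0.459, -0.0825, 0.3235]
eef_rot: [-180.0, 0.0, -91.8]
contact_force: [1.3, -0.2, 0.7]
gripper_width: 0.0877
gripper_force: 0.0
```

```bash
python3 - <<'E'
from h import *
im=r.capture("top");sc=r.capture("scene")
hsv=cv2.cvtColor(im,cv2.COLOR_BGR2HSV);red=cv2.inRange(hsv,(0,130,60),(9,255,255))|cv2.inRange(hsv,(172,130,60),(180,255,255))
(u,v),rad=cv2.minEnclosingCircle(blob(red,(190,215,260,290)));print(ray("top",u,v,.235),rad)
(u,v),rad=cv2.minEnclosingCircle(blob(red,(260,165,300,205)));print("timer",ray("top",u,v,.053))
a=cv2.resize(im[195:310,150:310],None,fx=3,fy=3,interpolation=cv2.INTER_CUBIC)
cv2.imwrite("pics/c8.png",np.hstack([a[:340], cv2.resize(sc[150:420,140:460],(320,340))]))
s=r.get_state();print(s["time_s"],s["tcp_pos"],s["gripper_force"])
E
```

```text
[0.53787787 0.16856498 0.235     ] 12.500100135803223
timer [0.68746059 0.06233346 0.053     ]
29.05 [ 0.4591649  -0.08166348  0.32345383] 0.0
```

View pics/c8.png

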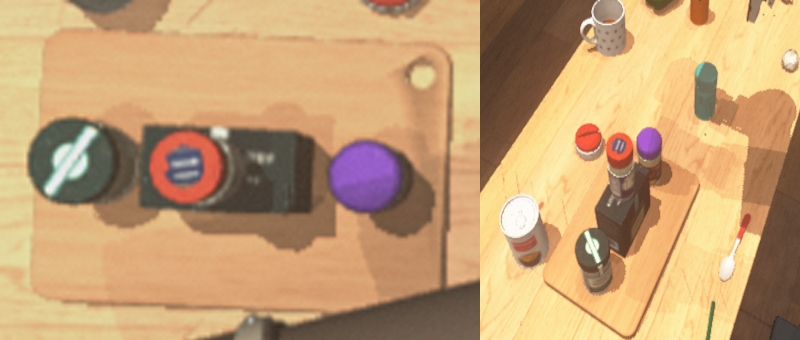

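The small jar stands upright on the middle of the carton, with its cap at crop pixel (187,167), which is (0.538,0.169). Everything else is in place and the timer hasn't moved, so I'm handing in.

```bash
python3 -c "
from plant import r
print(r.close_job())"
```

```text
the job is handed in; nothing more can be done
None
```

The job is handed in at about 29 s: carton centred on the board with the small jar on top, slim jar at the timer's end, broad jar at the tin's end; the last camera check showed all upright and within tolerance, but no verdict was returned.

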